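# Press the last corner brace into the stool frame and hold it

### The job

The upside-down stool still lacks the wooden corner brace in one corner. Pick up the loose brace with the mitred ends, set it down on the seat across that empty corner just as the other three sit, and push it firmly into the corner so that both mitred ends bear flush against the two rails. Finish while still holding it pressed there, ready for a workmate to drive the screws, and leave the other things on the bench where they are.

Things in the scene. Friction and masses are not known exactly. Their poses are not given: they have to be found in the camera images.
- brace_mid (a point): middle (half-way up) of the loose wooden corner brace, 120 mm long, 22 thick, 48 high, 0.09 kg, standing on the bench on a 22 x 120 mm edge. Ends mitred at 45 degrees: its face towards the corner is 90 mm long, the opposite face 120 (sharp tips trimmed). x (across the 22 mm) points out of the 90 mm face, the way it goes into the corner; y along its length; z up
- stool: the stool, upside down, immovable on a mat: seat 300 x 300 mm, its upward face 20 mm above the bench; on it a square frame of rails 20 mm thick, 55 high (tops 75 mm above the bench), 210 inside, 250 outside. Origin: centre of the seat, at bench height; x, y along the rails. Three corners have braces screwed in; the one at +x, -y is empty
- corner (a point): the inside corner of the frame that has no brace, at the height of the seat's upward face; axes as the stool
- brace_place (a point): where the middle of the loose brace comes to lie when it is fitted: 56 mm from the empty corner along its bisector, 24 mm above the seat's face; axes as the stool. The fitted brace's x then points from here to the corner (the stool's +x, -y diagonal)
- rail_a: the rail on the stool's -y side, one of the two that form the empty corner: 250 x 20 x 55 mm; origin at the centre of its underside, its inner face 10 mm from there towards the stool's +y
- rail_b: the rail on the stool's +x side, the other one of the empty corner: 20 x 210 x 55 mm; origin at the centre of its underside, its inner face 10 mm from there towards the stool's -x
- brace_opposite: the fitted brace in the corner diagonally opposite, same shape as the loose one; origin at the centre of its underside, x points into its own corner
- offcut: bystander: a plain straight offcut of the same wood, 30 x 115 x 26 mm, square ends, lying flat; origin at the centre of its underside
- leg_1: bystander: a square stool leg, 40 x 40 x 300 mm with a bolt out of one end, lying on the bench; origin at the centre of its underside
- leg_2: bystander: a second such leg; origin at the centre of its underside
- screw_carton: bystander: a closed blue and white screw carton, 110 x 75 x 55 mm; origin at the centre of its underside
- tape_measure: bystander: a tape measure, 72 x 38 x 64 mm; origin at the centre of its underside
- screwdriver: bystander: a screwdriver, 210 mm long, lying on the bench; origin at the centre of its underside

How it is judged:
By the outcome, as a careful person would: the job done as asked, in the order asked, and still so for the second after the job is handed in, while the arm keeps its last pose, push and grip.
It also fails if it takes over 43 s, if anything falls off the work surface, if the arm or the gripper's body presses on something with over 40 N, if the wrist force passes 120 N, or if a joint passes its speed limit or range.

### The arm

A 7-joint arm with a two-finger parallel gripper is mounted at the origin on the work surface. World frame = base frame: x ahead of the robot, y to its left, z up, the work surface at z = 0. Lengths are in m, angles in rad, forces in N, time in s.
With the tool pointing down it reaches from about 0.425 to 0.925 m from the base axis. Payload 6.8 kg.
Tool frame: the origin (TCP) lies midway between the tips of the shut fingers; the grasp point (between the pads) lies 19 mm behind it; x points along the fingers, y is the direction in which the jaws open and shut, and the axes are right-handed (so a half turn about x gives the same grasp; the last joint's range is limited). The gripper opens to 85 mm and grips with 20 to 120 N. Pads are 22 mm wide; open, the fingers measure 114 mm over their backs; the gripper's body (76 mm by 85 mm) begins 54 mm behind the grasp point. The pads swing forward as they close: fully open they stand 13 mm farther back than shut.
Start: joints at [0.996, 0.477, 0.022, 1.555, -0.011, 1.109, -0.083], TCP at [0.304, -0.603, 0.231] pointing down, gripper open.
Joint ranges: [-2.96, 2.96], [-0.34, 2.1], [-1.41, 1.46], [0.24, 2.44], [-1.37, 4.51], [0.17, 1.92], [-2.96, 2.96]. Speed limits (rad/s): [2.39, 2.39, 3.14, 3.14, 3.14, 3.14, 3.14].

### API

Orientations are given as a rotation vector (axis times angle).
In Python, from bench import r, viewer, nets gives the robot as it stands.
- The arm moves only by the shell command python3 -m pendant 'ROWS' [FORCE]. ROWS is JSON, one flat list of numbers, 5 for each row, row after row: the finger opening in mm, from 0 to 85.4, then the shift along the tool's x, y, z in mm, then the turn about the tool's x in rad. A call has 1 to 20 rows; each row shifts and turns the commanded pose from where the row before left it, along the tool's axes as they then stand; what a row does not reach is not made up. A row lasts 1/8 s, in which the tool goes at most 62.5 mm and 10.7 degrees, less where a joint would pass 70% of its speed; a pose out of reach is approached as far as the arm can. A call with a gripper value outside its range is refused whole. The fingers move at their own pace and stop on an object; FORCE is the grip in N (left out, the last holds). Time passes only in rows, so rows that do not move let the fingers close. It gives the time, the measured TCP pose, the force and the opening at its end, in the units of the state.
- r.get_obs(): the state, without advancing time (a new reading comes with each control period).
- viewer.grab_frame(name): name is "side" or "top" or "wrist"; returns (picture, depth): 480x640x3 uint8, red, green, blue; 480x640 float32, m along the optical axis (not along the pixel's ray), 0 where there is no reading.
- viewer.calibration(name): a dict with "mtx" (3x3 intrinsics, pixels), "world_to_cam" (4x4, takes a point from world to camera coordinates). Camera axes: x right, y up, looking along -z (the intrinsics and any distortion apply to the point x, -y, -z); pixel columns grow to the right and rows downward; lengths in m; the calibration is good to about 2 mm. A picture is of the moment at which its call begins: read the wrist's pose just before it. calibration takes no time and is no camera call; for the wrist camera it gives the pose at the moment of the call.
- r.hand_in(): hands the job in, once; it reports no verdict.
Trained networks look in the newest picture that a camera, given by its name, has taken for a name from the list of things; names that differ only in an ending like _2 or _b are one class to them, and where a whole thing is asked for, a point or a joint stands for the part that bears it (a point fixed in the world has none). Each returns a list of dicts, best first, with "score" (0 to 1); they miss things now and then, are a little off and sometimes report something else, mostly with a low value. They report only what shows in the picture. A call takes as long as a camera call.
- nets.look_for(name, camera): "location" ([x, y, z] in m, in world coordinates, good to about 4 mm: the middle of the surface that is visible of it).
- nets.silhouettes(name, camera): "mask" (480x640 bool, what is visible of it).
The state is a dict: "clock": time; "joints": joint angles; "qvel": joint speeds; "tau": joint torques, N m; "tcp_pos": TCP position; "orientation": TCP orientation; "contact_force": force on the tool from outside, world axes, zero at the start; "moment": the same for the moment, N m; "grip_width": finger opening in m.
Only numpy, scipy, OpenCV 4.12 (cv2) and the standard library are available. Lean on these libraries where they do the work, as an engineer would, in place of code of your own. Each camera call takes 0.05 s, during which the arm holds its last target. There are 200 camera calls.

## Working session

There is one attempt and no reset: what is moved stays moved. The work goes in short steps, Python scripts to look and compute and a shell command to move; the robot and the scene stay as the last step left them, time stands still between calls to the robot, and variables do not carry over. Pictures are saved under pics/ and viewed, about 8 in all and at most 12, crops included, and the job is handed in when it is done.

```bash
mkdir -p pics; ls; cat > h.py <<'E'
import numpy as np,cv2
from bench import r,viewer,nets
from scipy.spatial.transform import Rotation as R
def cloud(name,d,M=None):
    c=viewer.calibration(name);K=c["mtx"];W=np.linalg.inv(c["world_to_cam"] if M is None else M)
    v,u=np.mgrid[0:480,0:640]
    P=np.stack([(u-K[0,2])/K[0,0]*d,-(v-K[1,2])/K[1,1]*d,-d],-1)
    return P@W[:3,:3].T+W[:3,3]
E
python3 - <<'E'
from h import *
for n in("top","side"):
    p,d=viewer.grab_frame(n);cv2.imwrite(f"pics/{n}0.png",p[...,::-1]);np.save(f"/tmp/{n}d.npy",d)
    print(viewer.calibration(n))
    for k in("brace_mid","stool","offcut","brace_opposite","rail_a"):
        print(k,[(np.round(x["location"],3),round(x["score"],2)) for x in nets.look_for(k,n)[:4]])
print(r.get_obs())
E
```

```text
pics
{'mtx': array([[514.24114596,   0.        , 318.14606518],
       [  0.        , 514.24114596, 242.21108699],
       [  0.        ,   0.        ,   1.        ]]), 'world_to_cam': array([[-0.00308775, -0.99992823, -0.01157593,  0.06526332],
       [ 0.98502752, -0.00503668,  0.17232361, -0.5390376 ],
       [-0.17236955, -0.01087052,  0.98497237, -1.52847362],
       [ 0.        ,  0.        ,  0.        ,  1.        ]])}
brace_mid [(array([0.576, 0.288, 0.048]), 0.82)]
stool [(array([ 0.505, -0.115,  0.024]), 0.67)]
offcut [(array([0.434, 0.285, 0.02 ]), 0.95)]
brace_opposite [(array([ 0.483, -0.026,  0.064]), 0.79)]
rail_a [(array([ 0.456, -0.211,  0.074]), 0.97), (array([ 0.609, -0.174,  0.079]), 0.81)]
{'mtx': array([[506.46790797,   0.        , 320.57139116],
       [  0.        , 506.46790797, 242.40744295],
       [  0.        ,   0.        ,   1.        ]]), 'world_to_cam': array([[-0.79836924, -0.60187698, -0.01872593,  0.47693697],
       [ 0.34998696, -0.48910246,  0.79892923, -0.23898944],
       [-0.49001601,  0.63128669,  0.60113345, -1.07338379],
       [ 0.       
[... 290 characters left out ...]
2)]
{'clock': 0.6, 'joints': array([ 0.99595252,  0.47699293,  0.02242543,  1.55536515, -0.01150242,
        1.10927793, -0.0830892 ]), 'qvel': array([ 5.23135298e-04, -4.76922289e-04, -1.12326667e-03, -2.20131972e-04,
       -9.69409463e-04,  2.54852993e-05,  8.68574417e-04]), 'tau': array([-7.68365462e-04, -5.96009159e+01,  1.60500661e+00, -2.81418443e+01,
        1.23177201e-02,  1.82532203e-03,  3.41243833e-08]), 'tcp_pos': array([ 0.30375123, -0.60284224,  0.23132789]), 'orientation': array([ 1.96164335,  0.4661656 , -1.96158135]), 'contact_force': array([-0.63192706, -0.22085595, -0.19813878]), 'moment': array([-0.00703952,  0.03041326, -0.00730413]), 'grip_width': 0.08564313114661136}
```

View pics/top0.png

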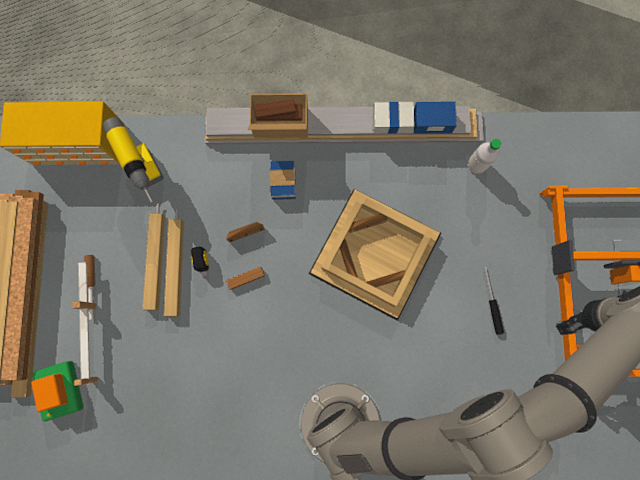

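View pics/side0.png

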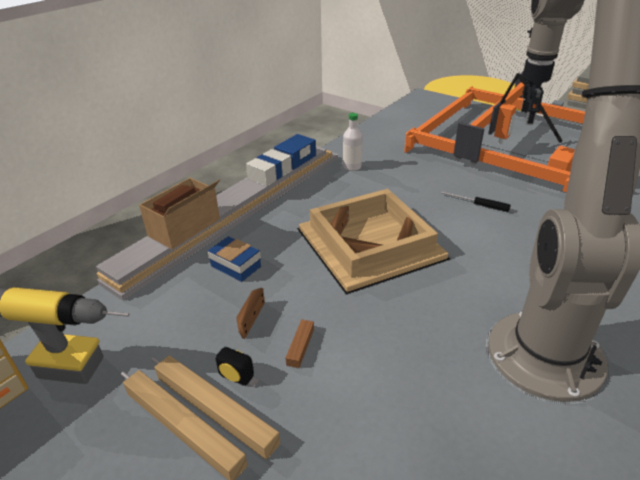

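The top view shows the loose brace at about (245,232), the offcut at (245,278), and the stool around (377,253) with its empty corner on the right at about (428,237). Next I'll measure the geometry from depth.

```bash
python3 - <<'E'
from h import *
for n in("top","side"):
    d=np.load(f"/tmp/{n}d.npy");P=cloud(n,d)
    X,Y,Z=P[...,0],P[...,1],P[...,2]; ok=d>0
    b=ok&(abs(X-.575)<.09)&(abs(Y-.29)<.09)&(Z>.036)&(Z<.058)
    nb,lab,st,ce=cv2.connectedComponentsWithStats(b.astype(np.uint8))
    for i in range(1,nb):
        if st[i,4]>40:
            m=lab==i;q=P[m];re=cv2.minAreaRect(q[:,:2].astype(np.float32))
            print(n,"brace",st[i],q.mean(0).round(4),np.median(q[:,2]).round(4),re)
    f=ok&(abs(X-.53)<.22)&(abs(Y+.1)<.22)&(Z>.068)&(Z<.085)
    nb,lab,st,ce=cv2.connectedComponentsWithStats(f.astype(np.uint8))
    i=1+np.argmax(st[1:,4]);q=P[lab==i]
    print(n,"frame",q.mean(0).round(4),np.median(q[:,2]).round(4),cv2.minAreaRect(q[:,:2].astype(np.float32)))
    bz=ok&(abs(X-.4)<.03)&(abs(Y-.1)<.03);print("bench z",np.median(Z[bz]))
p=cv2.imread("pics/top0.png");a=cv2.resize(p[170:330,200:460],None,fx=3,fy=3,interpolation=cv2.INTER_CUBIC);cv2.imwrite("pics/c1.png",a)
E
```

```text
top brace [226 222  38  19 284] [0.5773 0.2911 0.0479] 0.0481 ((0.578369140625, 0.291671484708786), (0.02429712563753128, 0.12014033645391464), 20.28203010559082)
top frame [ 0.5069 -0.1106  0.0748] 0.0748 ((0.5122984051704407, -0.11493492126464844), (0.24981597065925598, 0.2517692744731903), 61.889259338378906)
bench z 0.0004915890838036452
side brace [236 288  28  40 451] [0.5769 0.2945 0.0468] 0.0478 ((0.5804558396339417, 0.29280853271484375), (0.025657929480075836, 0.12188975512981415), 19.979459762573242)
side frame [ 0.5034 -0.1006  0.0739] 0.0746 ((0.513455331325531, -0.1153097152709961), (0.25585833191871643, 0.258662611246109), 62.11919403076172)
bench z 0.00042420272042720253
```

View pics/c1.png

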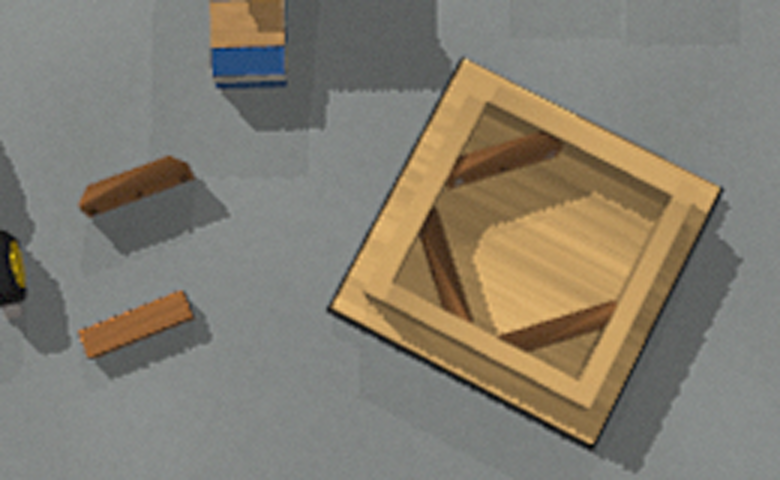

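```bash
cat >> h.py <<'E'
def plan(x,y,z,jaw_deg):
    """shift in current tool axes (mm) to the world target, and turn(s) about tool x"""
    o=r.get_obs();M=R.from_rotvec(o["orientation"]).as_matrix();p=np.array(o["tcp_pos"])
    d=(np.array([x,y,z])-p)*1e3
    jaw=np.degrees(np.arctan2(M[1,1],M[0,1]))
    t=-((jaw_deg-jaw+90)%180-90)
    print("t",round(o["clock"],2),"tcp",p.round(4),"jaw",round(jaw,2),"toolx",M[:,0].round(3),"F",np.round(o["contact_force"],1),"Mo",np.round(o["moment"],2),"w",round(o["grip_width"],4),"q",np.round(o["joints"],2))
    print("shift tool mm",(M.T@d).round(1),"turn rad",np.radians(t).round(4))
E
python3 -c "
from h import *
plan(.5794,.2922,.2,20.1)"
```

```text
t 0.6 tcp [ 0.3038 -0.6028  0.2313] jaw -63.26 toolx [ 0. -0. -1.] F [-0.6 -0.2 -0.2] Mo [-0.01  0.03 -0.01] w 0.0856 q [ 1.    0.48  0.02  1.56 -0.01  1.11 -0.08]
shift tool mm [  31.3 -675.3 -648.9] turn rad -1.4549
```

```bash
python3 -m pendant '[85,0,-40,-38,0,85,0,-40,-38,0,85,0,-40,-38,0,85,0,-40,-38,0,85,0,-40,-38,0,85,0,-40,-38,0,85,0,-40,-38,0,85,0,-40,-38,0,85,0,-40,-38,0,85,0,-40,-38,0,85,0,-40,-38,0,85,0,-40,-38,0,85,0,-40,-38,0,85,0,-40,-38,0,85,0,-40,-38,0,85,0,-40,-38,0,85,0,-35,-41,0]'
python3 -m pendant '[85,0,0,0,-0.162,85,0,0,0,-0.162,85,0,0,0,-0.162,85,0,0,0,-0.162,85,0,0,0,-0.162,85,0,0,0,-0.162,85,0,0,0,-0.162,85,0,0,0,-0.162,85,0,0,0,-0.159,85,0,0,0,0]'
python3 - <<'E'
from h import *
plan(.5794,.2922,.2,20.1)
M=viewer.calibration("wrist")["world_to_cam"]
p,d=viewer.grab_frame("wrist");cv2.imwrite("pics/w1.png",p[...,::-1])
P=cloud("wrist",d,M);X,Y,Z=P[...,0],P[...,1],P[...,2]
b=(d>0)&(abs(X-.575)<.09)&(abs(Y-.29)<.09)&(Z>.042)&(Z<.054)
nb,lab,st,ce=cv2.connectedComponentsWithStats(b.astype(np.uint8))
i=1+np.argmax(st[1:,4]);q=P[lab==i];re=cv2.minAreaRect(q[:,:2].astype(np.float32))
print(st[i],np.median(q[:,2]),re)
h=cv2.convexHull(q[:,:2].astype(np.float32))
print(cv2.approxPolyDP(h,.003,True)[:,0].round(4))
c=q[:,:2]-re[0];a=np.radians(20);u=c@[np.cos(a),np.sin(a)];v=c@[-np.sin(a),np.cos(a)]
for s in(-9,-5,0,5,9):
    k=abs(u*1e3-s)<1.5;print(s,v[k].min().round(4),v[k].max().round(4))
E
```

```text
clock: 2.72
tcp_pos: [0.5799, 0.294, 0.2315]
orientation: [1.962, 0.467, -1.961]
contact_force: [1.2, 0.3, -0.3]
grip_width: 0.0852
clock: 3.98
tcp_pos: [0.5797, 0.2918, 0.2312]
orientation: [0.948, 1.355, -0.948]
contact_force: [-0.5, -0.1, -0.1]
grip_width: 0.0853
t 3.98 tcp [0.5797 0.2918 0.2312] jaw 20.01 toolx [-0.  0. -1.] F [-0.5 -0.1 -0.1] Mo [ 0.05  0.02 -0.02] w 0.0853 q [-0.04  0.54 -0.75  1.58  0.39  1.17 -0.52]
shift tool mm [31.2 -0.2 -0.5] turn rad -0.0016
[ 314  146   27  137 3216] 0.048099593306961175 ((0.5800149440765381, 0.2926272749900818), (0.021759357303380966, 0.11956679075956345), 20.491514205932617)
[[0.5959 0.2348]
 [0.6057 0.2549]
 [0.5744 0.3386]
 [0.5562 0.3473]
 [0.5493 0.345 ]
 [0.5906 0.2333]]
-9 -0.0594 0.0597
-5 -0.0598 0.0597
0 -0.0575 0.0572
5 -0.0518 0.0522
9 -0.048 0.0476
```

```bash
python3 -m pendant '[85,45,0.5,-0.6,-0.007,85,50,0,0,0,85,50,0,0,0,85,40,0,0,0,85,24,0,0,0,85,10,0,0,0,85,0,0,0,0,60,0,0,0,0,40,0,0,0,0,10,0,0,0,0,10,0,0,0,0,10,0,0,0,0]' 60
python3 -c "
from h import *
plan(.58,.2926,.012,20.4)"
```

```text
clock: 5.52
tcp_pos: [0.5803, 0.293, 0.013]
orientation: [0.942, 1.357, -0.941]
contact_force: [0.4, -0.3, 3.9]
grip_width: 0.0215
t 5.53 tcp [0.5803 0.293  0.013 ] jaw 20.5 toolx [ 0.001  0.    -1.   ] F [ 0.4 -0.3  3.9] Mo [-0.14  0.06 -0.03] w 0.0215 q [-0.13  0.78 -0.62  1.73  0.59  0.83 -0.67]
shift tool mm [ 1.  -0.5  0.3] turn rad 0.0018
```

```bash
python3 -m pendant '[10,-10,0,0,0,10,-30,0,0,0,10,-50,0,0,0,10,-50,0,0,0,10,0,0,0,0.163,10,0,0,0,0.163,10,0,0,0,0.163,10,0,0,0,0.163,10,0,0,0,0.163,10,0,0,0,0.163,10,0,0,0,0.163,10,0,0,0,0.163,10,0,0,0,0.163,10,0,0,0,0.163,10,0,0,0,0]'
python3 -c "
from h import *
plan(.535,-.1892,.153,-73.1)"
```

```text
clock: 7.4
tcp_pos: [0.5794, 0.2929, 0.1524]
orientation: [2.059, 0.312, -2.06]
contact_force: [-0.4, 0.3, -0.7]
grip_width: 0.021
t 7.4 tcp [0.5794 0.2929 0.1524] jaw -72.77 toolx [-0. -0. -1.] F [-0.4  0.3 -0.7] Mo [ 0.04 -0.01  0.01] w 0.021 q [-0.31  0.54 -0.35  1.67  0.21  0.97 -2.01]
shift tool mm [-4.000e-01  4.473e+02  1.853e+02] turn rad 0.0058
```

```bash
python3 -m pendant '[10,0,30,12,0.006,10,0,45,19,0,10,0,45,19,0,10,0,45,19,0,10,0,45,19,0,10,0,45,19,0,10,0,45,19,0,10,0,45,18,0,10,0,45,18,0,10,0,40,16,0,10,0,17,7,0,10,0,0,0,0]'
python3 - <<'E'
from h import *
plan(.535,-.1892,.1524,-73.1)
M=viewer.calibration("wrist")["world_to_cam"]
p,d=viewer.grab_frame("wrist");cv2.imwrite("pics/w2.png",p[...,::-1])
np.savez("/tmp/w2.npz",d=d,M=M)
P=cloud("wrist",d,M);X,Y,Z=P[...,0],P[...,1],P[...,2]
f=(d>0)&(abs(X-.53)<.22)&(abs(Y+.11)<.22)&(Z>.068)&(Z<.08)
q=P[f];print(len(q),np.median(q[:,2]))
# stool coords with guess
a=np.radians(-28.1);s=(q[:,:2]-[.5125,-.115])@np.array([[np.cos(a),-np.sin(a)],[np.sin(a),np.cos(a)]])
for nm,m,ax in(("rail_a",(s[:,1]<-.09)&(abs(s[:,0])<.09),1),("rail_b",(s[:,0]>.09)&(abs(s[:,1])<.09),0)):
    t=s[m];bins=np.arange(-.09,.09,.01);L=[]
    for b0 in bins:
        k=(t[:,1-ax]>=b0)&(t[:,1-ax]<b0+.01)
        if k.sum()>20:L.append((round(b0+.005,3),t[k,ax].min().round(4),t[k,ax].max().round(4)))
    print(nm,L)
E
```

```text
clock: 8.9
tcp_pos: [0.5317, -0.1893, 0.1523]
orientation: [2.064, 0.304, -2.065]
contact_force: [0.4, -0.6, -1.0]
grip_width: 0.0214
t 8.9 tcp [ 0.5317 -0.1893  0.1523] jaw -73.24 toolx [-0.  0. -1.] F [ 0.4 -0.6 -1. ] Mo [ 0.07 -0.05  0.02] w 0.0214 q [ 0.43  0.4  -0.25  1.89  0.13  0.87 -1.16]
shift tool mm [-0.1  0.9 -3.2] turn rad -0.0025
38252 0.0746653864341359
rail_a [(np.float64(-0.045), np.float64(-0.1182), np.float64(-0.1091)), (np.float64(-0.035), np.float64(-0.1149), np.float64(-0.1046)), (np.float64(0.055), np.float64(-0.1246), np.float64(-0.104)), (np.float64(0.065), np.float64(-0.1247), np.float64(-0.1038)), (np.float64(0.075), np.float64(-0.1244), np.float64(-0.1037)), (np.float64(0.085), np.float64(-0.1245), np.float64(-0.1039))]
rail_b [(np.float64(-0.085), np.float64(0.1046), np.float64(0.1246)), (np.float64(-0.075), np.float64(0.1046), np.float64(0.1247)), (np.float64(-0.065), np.float64(0.1046), np.float64(0.1247)), (np.float64(-0.055), np.float64(0.1046), np.float64(0.1247)), (np.float64(-0.045), np.float64(0.1047), np.float64(0.1247)), (np.float64(-0.035), np.float64(0.1047), np.float64(0.1246)), (np.float64(-0.025), np.float64(0.1046), np.float64(0.1246)), (np.float64(-0.015), np.float64(0.1046), np.float64(0.1247)), (np.float64(-0.005), np.float64(0.1046), np.float64(0.1247)), (np.float64(0.005), np.float64(0.1047), np.float64(0.1247)), (np.float64(0.015), np.float64(0.0971), np.float64(0.1246)), (np.float64(0.025), np.float64(0.09), np.float64(0.1248)), (np.float64(0.035), np.float64(0.09), np.float64(0.1247)), (np.float64(0.045), np.float64(0.0902), np.float64(0.1248)), (np.float64(0.055), np.float64(0.0902), np.float64(0.1247)), (np.float64(0.065), np.float64(0.1046), np.float64(0.1247)), (np.float64(0.075), np.float64(0.1047), np.float64(0.1146))]
```

View pics/w2.png

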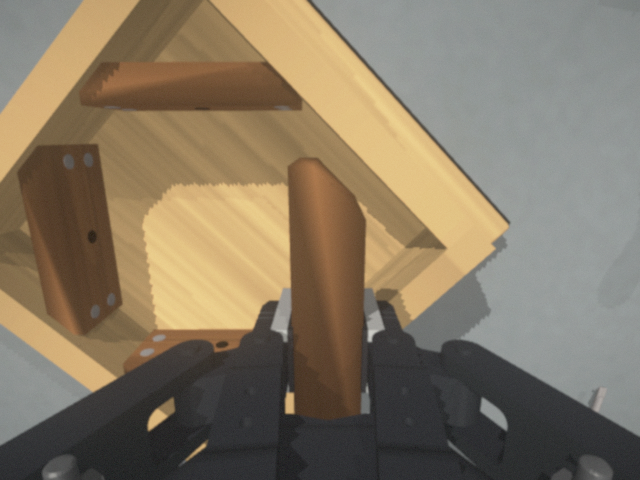

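```bash
python3 -m pendant '[10,0,0.2,-3.4,-0.002,10,0,0,0,0,10,30,0,0,0,10,40,0,0,0,10,30,0,0,0,10,12,0,0,0,10,3,0,0,0,10,2,0,0,0,10,0,0,0,0,10,0,0,0,0]' 70
python3 -c "
from h import *
plan(.5394,-.2028,.033,-73.1)"
```

```text
clock: 10.2
tcp_pos: [0.5357, -0.188, 0.036]
orientation: [2.064, 0.306, -2.062]
contact_force: [-0.6, 0.1, -1.1]
grip_width: 0.021
t 10.2 tcp [ 0.5357 -0.188   0.036 ] jaw -73.12 toolx [ 0.001 -0.    -1.   ] F [-0.6  0.1 -1.1] Mo [-0.   -0.01 -0.02] w 0.021 q [ 0.4   0.57 -0.22  1.95  0.19  0.65 -1.22]
shift tool mm [ 3.1 15.2  0.8] turn rad -0.0003
```

```bash
python3 -m pendant '[10,1.5,0,0.8,0,10,1,0,0,0,10,0,0,0,0]';python3 -m pendant '[10,0.5,0,0,0,10,0,0,0,0]';python3 -m pendant '[10,0.5,0,0,0,10,0,0,0,0]'
```

```text
clock: 10.58
tcp_pos: [0.5344, -0.1881, 0.0329]
orientation: [2.063, 0.306, -2.063]
contact_force: [-0.7, -0.5, 1.0]
grip_width: 0.0214
clock: 10.82
tcp_pos: [0.5344, -0.1882, 0.0329]
orientation: [2.063, 0.306, -2.063]
contact_force: [-3.0, 0.3, 6.6]
grip_width: 0.0211
clock: 11.08
tcp_pos: [0.5344, -0.1882, 0.0329]
orientation: [2.063, 0.306, -2.063]
contact_force: [-4.2, 0.9, 12.5]
grip_width: 0.0212
```

```bash
python3 -m pendant '[10,-0.4,3,0,0,10,0,4,0,0,10,0,4,0,0,10,0,2,0,0,10,0,0,0,0]';python3 -m pendant '[10,0,1.5,0,0,10,0,0,0,0]'; python3 -c "
from h import *
plan(.5394,-.2028,.033,-73.1)"
```

```text
clock: 11.7
tcp_pos: [0.5391, -0.1997, 0.0329]
orientation: [2.064, 0.307, -2.061]
contact_force: [-0.7, 0.9, 6.3]
grip_width: 0.0211
clock: 11.95
tcp_pos: [0.5395, -0.2009, 0.0329]
orientation: [2.064, 0.308, -2.061]
contact_force: [-0.5, 3.0, 6.6]
grip_width: 0.0214
t 11.95 tcp [ 0.5395 -0.2009  0.0329] jaw -73.06 toolx [ 0.001  0.001 -1.   ] F [-0.5  3.   6.6] Mo [ 0.58  0.31 -0.02] w 0.0214 q [ 0.42  0.58 -0.22  1.93  0.2   0.65 -1.2 ]
shift tool mm [-0.1  1.8  0.7] turn rad 0.0007
```

```bash
python3 -m pendant '[10,0,1,0.3,0,10,0,0,0,0]';python3 -m pendant '[10,0,1,0,0,10,0,0,0,0]'; python3 -m pendant '[10,0,0.8,0,0,10,0,0,0,0]';python3 -c "
from h import *
plan(.5394,-.2028,.033,-73.1)"
```

```text
clock: 12.2
tcp_pos: [0.5397, -0.2021, 0.0329]
orientation: [2.065, 0.307, -2.061]
contact_force: [-0.4, 2.3, 5.7]
grip_width: 0.0213
clock: 12.45
tcp_pos: [0.5399, -0.2028, 0.0329]
orientation: [2.064, 0.308, -2.061]
contact_force: [-0.0, 2.2, 5.8]
grip_width: 0.021
clock: 12.7
tcp_pos: [0.5399, -0.2029, 0.0329]
orientation: [2.064, 0.309, -2.062]
contact_force: [-1.7, 3.8, 6.9]
grip_width: 0.0214
t 12.7 tcp [ 0.5399 -0.2029  0.0329] jaw -73.03 toolx [ 0.001  0.002 -1.   ] F [-1.7  3.8  6.9] Mo [0.92 0.48 0.01] w 0.0214 q [ 0.42  0.58 -0.22  1.92  0.19  0.65 -1.19]
shift tool mm [-0.1 -0.3  0.5] turn rad 0.0012
```

```bash
python3 -m pendant '[10,0,0.8,0,0,10,0,0,0,0]';python3 -m pendant '[10,0,0.8,0,0,10,0,0,0,0]';python3 -c "
from h import *
plan(.5394,-.2028,.033,-73.1)
f=R.from_rotvec(r.get_obs()['orientation']).inv().apply(r.get_obs()['contact_force']);print(f)"
```

```text
clock: 12.95
tcp_pos: [0.5399, -0.203, 0.0329]
orientation: [2.063, 0.311, -2.062]
contact_force: [-3.0, 6.4, 8.4]
grip_width: 0.021
clock: 13.2
tcp_pos: [0.5399, -0.203, 0.0329]
orientation: [2.063, 0.312, -2.063]
contact_force: [-4.7, 8.7, 10.1]
grip_width: 0.0214
t 13.2 tcp [ 0.5399 -0.203   0.0329] jaw -72.96 toolx [-0.     0.003 -1.   ] F [-4.7  8.7 10.1] Mo [1.53 0.77 0.09] w 0.0214 q [ 0.42  0.59 -0.22  1.92  0.19  0.66 -1.19]
shift tool mm [-0.1 -0.3  0.4] turn rad 0.0025
[-10.05700687  -9.70097715   1.94719133]
```

```bash
python3 -m pendant '[10,0,1,-0.2,0,10,-0.2,1,0,0,10,0,0,0,0]';python3 -m pendant '[10,-0.2,1,-0.2,0,10,-0.2,1,0,0,10,0,0,0,0]';python3 -m pendant '[10,0,1,0,0,10,0,0,0,0,10,0,0,0,0]';python3 - <<'E'
from h import *
plan(.5394,-.2028,.033,-73.1)
o=r.get_obs();print(R.from_rotvec(o['orientation']).inv().apply(o['contact_force']))
M=viewer.calibration("wrist")["world_to_cam"]
p,d=viewer.grab_frame("wrist");cv2.imwrite("pics/w3.png",p[...,::-1])
p2,d2=viewer.grab_frame("top");p3,d3=viewer.grab_frame("side")
a=cv2.resize(p2[180:330,300:500],(640,480),interpolation=2);b=cv2.resize(p3[170:300,280:460],(640,462),interpolation=2)
cv2.imwrite("pics/t3.png",cv2.resize(np.vstack([a,b]),(400,590))[...,::-1])
P=cloud("wrist",d,M);ct=np.array([.5125,-.1143]);an=np.radians(-28.1)
Rm=np.array([[np.cos(an),-np.sin(an)],[np.sin(an),np.cos(an)]]);s=(P[...,:2]-ct)@Rm
co=np.array([.105,-.105]);e=s-co
u=56-(-(e[...,0]-e[...,1])/2**.5)*1e3   # along brace x from expected mid
v=(e[...,0]+e[...,1])/2**.5*1e3         # along brace y
Z=P[...,2]
m=(d>0)&(abs(u)<20)&(abs(v)<65)&(Z>.060)&(Z<.072)
print(m.sum(),np.median(Z[m]))
for lo in range(-64,64,8):
    k=m&(v>lo)&(v<lo+8)
    if k.sum()>15:print(lo,k.sum(),u[k].min().round(1),u[k].max().round(1),v[k].min().round(1),v[k].max().round(1),np.median(Z[k]).round(4))
E
```

```text
clock: 13.58
tcp_pos: [0.5399, -0.203, 0.0329]
orientation: [2.061, 0.315, -2.065]
contact_force: [-6.8, 13.0, 13.9]
grip_width: 0.0215
clock: 13.95
tcp_pos: [0.5399, -0.203, 0.0329]
orientation: [2.06, 0.319, -2.067]
contact_force: [-8.7, 16.7, 14.6]
grip_width: 0.0212
clock: 14.32
tcp_pos: [0.5398, -0.203, 0.0329]
orientation: [2.06, 0.321, -2.068]
contact_force: [-10.4, 19.3, 14.9]
grip_width: 0.0213
t 14.32 tcp [ 0.5398 -0.203   0.0329] jaw -72.82 toolx [-0.005  0.008 -1.   ] F [-10.4  19.3  14.9] Mo [ 3.39  1.52 -0.13] w 0.0213 q [ 0.43  0.59 -0.22  1.92  0.19  0.66 -1.18]
shift tool mm [-0.1 -0.3  0.3] turn rad 0.005
[-14.74147721 -21.66204754   4.22993885]
18123 0.06806309449984213
-24 930 -11.1 11.0 -22.7 -16.0 0.0679
-16 1497 -12.4 12.8 -16.0 -8.0 0.068
-8 1762 -12.2 12.5 -8.0 -0.0 0.0682
0 1888 -20.0 20.0 0.0 8.0 0.0682
8 2498 -19.1 19.6 8.0 16.0 0.068
16 1802 -11.3 10.9 16.0 24.0 0.068
24 1873 -11.4 10.8 24.0 32.0 0.0681
32 2010 -11.3 10.8 32.0 40.0 0.0681
40 2001 -11.3 10.7 40.0 48.0 0.0681
48 1397 -11.4 6.3 48.0 56.0 0.0681
56 465 -11.4 -1.4 56.0 60.0 0.0681
```

View pics/w3.png

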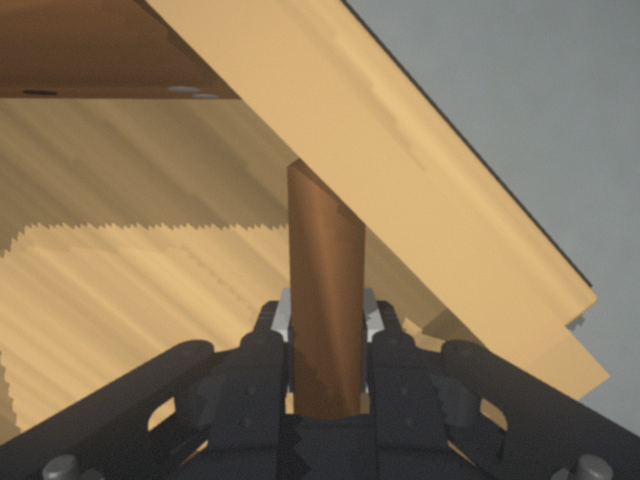

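View pics/t3.png

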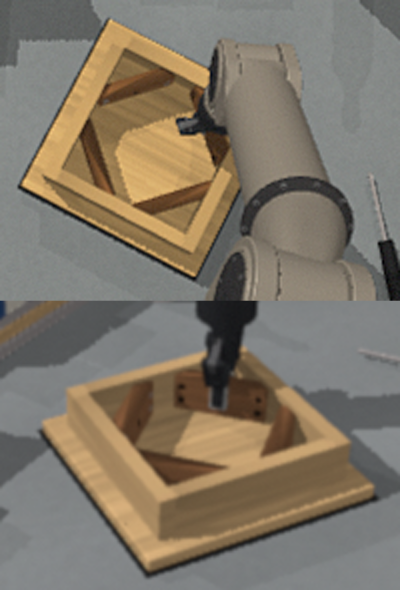

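The brace is seated to within about 0.3 mm, but the visible end carries a bit more load. I'll balance that and push slightly harder.

```bash
python3 -m pendant '[10,0,0.5,0.7,0,10,0,0.5,0.7,0,10,0,0,0,0]';python3 -m pendant '[10,0,1,0.3,0,10,0,0.5,0,0,10,0,0,0,0,10,0,0,0,0]';python3 - <<'E'
from h import *
for i in range(3):
    viewer.grab_frame("top")
    o=r.get_obs();print(R.from_rotvec(o['orientation']).inv().apply(o['contact_force']).round(1))
plan(.5394,-.2028,.033,-73.1)
E
```

```text
clock: 14.85
tcp_pos: [0.5399, -0.203, 0.0329]
orientation: [2.061, 0.323, -2.066]
contact_force: [-8.4, 21.7, 14.1]
grip_width: 0.0215
clock: 15.35
tcp_pos: [0.5399, -0.203, 0.0329]
orientation: [2.061, 0.325, -2.066]
contact_force: [-8.6, 24.8, 15.8]
grip_width: 0.0213
[-14.7 -27.2   0.8]
[-15.1 -27.9  -0.2]
[-16.  -27.4  -0.4]
t 15.5 tcp [ 0.5399 -0.203   0.0329] jaw -72.72 toolx [-0.004  0.011 -1.   ] F [-7.7 26.1 16.3] Mo [ 4.46  1.36 -0.38] w 0.0214 q [ 0.43  0.59 -0.23  1.92  0.19  0.66 -1.18]
shift tool mm [-0.1 -0.3  0.4] turn rad 0.0067
```

```bash
python3 - <<'E'
from h import *
p,d=viewer.grab_frame("wrist");M=viewer.calibration("wrist")["world_to_cam"]
P=cloud("wrist",d,M);a=np.radians(-73.1);w=P[...,:2]-[.5394,-.2028]
u=(w@[np.cos(a),np.sin(a)])*1e3;v=(w@[-np.sin(a),np.cos(a)])*1e3
m=(d>0)&(abs(u)<14)&(abs(v)<65)&(P[...,2]>.06)&(P[...,2]<.072)
for lo in(20,28,36,44):
    k=m&(v>lo)&(v<lo+6);print(lo,u[k].min().round(2),u[k].max().round(2))
print(v[m].max(),r.hand_in())
E
```

```text
20 -11.3 10.83
28 -11.14 10.82
36 -11.34 10.81
44 -11.29 10.26
the job is handed in; nothing more can be done
59.94548959087016 None
```

The brace is in the empty corner, standing on the seat. The gripper was still holding it at 70 N and pressing it into the corner when I handed the job in at about 15.6 s.

**How it was done:** I gripped the brace across its 22 mm thickness. After turning it 93°, I set it on the seat about 15 mm short of the corner, then slid it along the diagonal until it stopped.

**Last checks:**
- **Position:** the wrist camera put the brace within about 0.3 mm of the expected place and parallel to it. It is centred along its length, and its top is at 68 mm as expected.
- **Push:** about 27 N into the corner and 15 N down onto the seat. The brace did not move as I pushed harder.
- **Both ends bearing:** the sideways force was 4 N at first, so one end was taking more load. I corrected it to about 0 N, which means both ends bear evenly.

**Less certain:**
- **Far end:** the gripper hid it from the wrist camera. I judged that end from the force balance and the side picture only.
- **Tool twist:** the tool had turned about 0.3° under load, but the brace itself measured square.

I did not touch the other things on the bench, but I did not re-measure them afterwards.

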